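Proof-test a filter bowl: shut the burst guard, hold the dead-man lever in the third notch

ROBOT

A 6-joint arm with a two-finger parallel gripper is mounted at the origin on a cart in front of the work surface, level with it; the furniture and walls round the work are solid. World frame = base frame: x ahead of the robot, y to its left, z up, the work surface at z = 0. Lengths are in mm, angles in rad, forces in N, time in s.
With the tool pointing down it reaches from about 350 to 775 mm from the base axis. Payload 7.3 kg.
Tool frame: the origin (TCP) lies midway between the tips of the shut fingers; the grasp point (between the pads) lies 19 mm behind it; z points along the fingers, y is the line along which they close (so a half turn about z gives the same grasp; the last joint's range is limited). The gripper opens to 92 mm and grips with 3 to 60 N. Pads are 19 mm wide; open, the fingers measure 130 mm over their backs; the gripper's body (75 mm by 190 mm) begins 47 mm behind the grasp point.
Start: joints at [0.971, 0.342, 1.524, -0, 1.275, -0.146], TCP at [230.141, 471.89, 226.741] pointing down, gripper open.
Joint ranges: [-2.53, 2.53], [-0.77, 2.02], [0.04, 2.7], [-1, 4.14], [0.28, 2.66], [-3.11, 3.11]. Speed limits (rad/s): [2.57, 2.57, 3.14, 3.14, 3.14, 3.14].

INTERFACE

Orientations are given as [roll, pitch, yaw] about the fixed x, y, z axes, in that order (R = Rz(yaw) Ry(pitch) Rx(roll)).
In Python, from plant import monitor, optics, workorder gives the robot as it stands. The module is installed in compiled form; this text tells all that it offers.
- The arm moves only by the tool servo_tool, never from a script. Its arguments are lists of equal length, an entry for each row: "linear": the shift along the tool's x, y, z as a fraction of full scale, a list of three; "spin": the turn about the tool's z as a fraction of full scale. In form: {"linear": [[dx, dy, dz], ...], "spin": [spin, ...]}. A call has exactly 8 rows; each row shifts and turns the commanded pose from where the row before left it, along the tool's axes as they then stand; what a row does not reach is not made up. Full scale, the value 1, is 200 mm for a shift and 90 degrees for a turn. A row lasts 1/8 s, in which the tool goes at most 62.5 mm and 10.7 degrees, less where a joint would pass 70% of its speed; a pose out of reach is approached as far as the arm can. A call with a number of a shift or a turn outside -1 to 1 is refused whole. A call with a gripper value outside its range is refused whole. "hand" is the opening, from -1 (shut) to 1 (fully open), set as the call begins (left out, the last holds). The fingers move at their own pace and stop on an object; the grip force is fixed at half the most. Time passes only in rows, so rows that do not move let the fingers close, or fill a call up. It gives the time, the measured TCP pose, the force, the opening and the grip force at its end, in the units of the state.
- monitor.get_obs(): the state, without advancing time (a new reading comes with each control period).
- optics.capture(name): name is "side" or "top"; returns a dict with "frame" (480x640x3 uint8, blue, green, red), "K" (3x3 intrinsics, pixels), "world_to_cam" (4x4, takes a point from world to camera coordinates). Camera axes: x right, y down, z forward; pixel columns grow to the right and rows downward; lengths in mm; the calibration is good to about 2 mm. A picture is of the moment at which its call begins. There is no depth.
- workorder.close_job(): hands the job in; it is judged then, once.
The state is a dict: "time": time; "joint_positions": joint angles; "dq": joint speeds; "tau": joint torques, N m; "tool_pos": TCP position; "tcp_rot": TCP orientation; "contact_force": force on the tool from outside, world axes, zero at the start; "moment": the same for the moment, N m; "grip_width": finger opening in mm; "finger_force": force on a finger pad.
Only numpy, scipy, OpenCV 4.12 (cv2) and the standard library are available. Lean on these libraries where they do the work, as an engineer would, in place of code of your own. Each camera call takes 0.05 s, during which the arm holds its last target. There are 200 camera calls.

TASK

A filter is piped up in the bench test rig, ready for its proof-pressure test. First swing the two clear half shells of the burst guard shut round it until their front flanges meet edge to edge; only then push the spring-return lever down with the fingers, past the first and second notches to the third, never on down to its bottom stop, which would overpressure the bowl. Hold it in the third notch against its spring for at least three seconds, and finish with the fingers still holding the lever down and the guard still shut; leave the loose wrench, tape and plug where they lie.

Things in the scene. Friction and masses are not known exactly. Their poses are not given: they have to be found in the camera images.
- test_rig: test rig fixed on the cart: dark steel plate 200 (x) x 360 (y) x 12 mm. Origin: centre of the plate's underside, on the cart top; x points to the rig's back, y to its left, z up. From the front: left the filter inside the burst guard, right the lever valve (up to 131 mm high), middle back a dial gauge (65 mm across, centre x +72 y -10, top 130 mm high) whose needle follows the lever.
- guard_axis (a point): on the plate's top, below the filter: upright axis of the shut guard, rig x +5, y +100, z +12 mm. The filter (grey bowl, teal knob, top 144 mm above the cart) stands there, fixed; behind it a riser post (rig x +69 to +91, 52 mm wide, 154 mm high)
- guard_left (a joint): left half shell of the guard, clear plastic in an aluminium frame, upright hinge at rig x +57, y +117 mm; 0 = shut on its stop, grows as it swings out to the left (at most 1.3 rad). Outer radius 46 mm, from 16 to 152 mm above the cart. Stiff hinge: stays where it is left, takes about 1.5 N at the flange; nothing latches
- guard_right (a joint): right half shell, mirror image of the left: hinge at rig x +57, y +83 mm; 0 = shut on its stop, grows as it swings out to the right (at most 1.3 rad)
- lip_left (a point): middle of the top edge of the left half's straight front flange, 111 mm from the hinge axis. The flange runs the half's whole height (top 152 mm above the cart), 24 mm deep, 5 mm thick. Shut: rig x -53, y +102.5 mm (flange x -39 to -63); the two flanges then touch at y +100, together 10 mm thick, free on both outer sides and from above
- lip_right (a point): the same on the right half; shut: rig x -53, y +97.5 mm
- lever_angle (a joint): dead-man lever of the valve; 0 = up at rest, grows as it is pressed down. Notches at 0.24, 0.48 and 0.72 rad (clicks: the force rises and drops; also three notches in the steel quadrant beside the lever); bottom stop at 0.92. A spring always brings it back to 0 when let go: no notch holds it. At the bar it takes about 3 to 10 N
- test_lever: the lever as a whole: indexed hub on a pivot along rig y, 12 mm steel rod toward the robot, grip bar at its end; origin on the pivot (rig x +70, y -115, z +105 mm)
- lever_bar (a point): black round grip bar across the lever's end, 22 mm diameter, 70 mm long along rig y; this point is its middle, 120 mm from the pivot (rig x +70, y -115, z +105 mm). At lever angle q it stands at rig x = 70 - 120 cos(0.40 - q), z = 105 + 120 sin(0.40 - q) mm: 152 mm high at rest, 124, 95 and 67 mm in notches 1, 2 and 3, 45 mm at the stop. Free to press from above
- wrench: loose open-ended wrench 210 x 41 x 9 mm lying on the cart to the right of the rig; leave alone
- seal_tape: loose roll of sealing tape, 61 mm across, 14 mm high, lying on the plate between guard and lever; leave alone
- plug_a: loose brass hex plug 41 x 35 x 31 mm standing on the plate between guard and lever; leave alone

How it is judged (in metres and radians):
On the way, in this order (a step that is already met when the one before it is completed fails the run):
1. both guard halves are shut edge to edge (each within 0.025 rad) while the lever is still up (value of joint each of guard_left, guard_right below 0.025 rad and value of joint lever_angle below 0.1 rad), for 0.3 s.
2. the lever is held by the fingers in the third notch (0.66 to 0.80 rad) for three seconds, guard shut (value of joint each of guard_left, guard_right below 0.04 rad and value of joint lever_angle between 0.66 and 0.8 rad and contact force between the fingers and test_lever above 1 N), for 3 s.
At the end, for the whole second after the job is handed in: the fingers still press on the lever's bar and hold the lever in the third notch (0.72 rad, within -0.06 and +0.08), and both guard halves are shut (within 0.04 rad) (all of step 2); the arm keeps its last pose, push and grip.
It fails at once if the lever was pressed (beyond 0.15 rad) while a guard half stood open (beyond 0.06 rad) (value of joint lever_angle above 0.15 rad and value of joint any of guard_left, guard_right above 0.06 rad).
It fails at once if the lever was pressed down to its bottom stop (beyond 0.88 rad) (value of joint lever_angle above 0.88 rad).
It fails at once if the wrench was moved by more than 30 mm (distance of wrench from where it was at the start of the episode above 0.03 m).
It fails at once if the tape roll was moved by more than 30 mm (distance of seal_tape from where it was at the start of the episode above 0.03 m).
It fails at once if the plug was moved by more than 30 mm (distance of plug_a from where it was at the start of the episode above 0.03 m).
It also fails if it takes over 72 s, if anything falls off the work surface, if the arm or the gripper's body presses on something with over 40 N, if the wrist force passes 120 N, or if a joint passes its speed limit or range.

## Working session

There is one attempt and no reset: what is moved stays moved. The work goes in short steps, Python scripts to look and compute and a tool call to move; the robot and the scene stay as the last step left them, time stands still between calls to the robot, and variables do not carry over. Pictures are saved under pics/ and viewed, at most 10 in all, crops included, and the job is handed in when it is done.

Besides the shell and the picture viewer there is one more tool, called after ">>>" as name(argument=value, ...), one argument or row to a line, values as JSON. servo_tool: Moves the arm, as the interface text tells. Shift numbers are shares of 200 mm and turn numbers shares of 90 degrees, none past 1 either way. Its arguments: {"type":"object","properties":{"linear":{"type":"array","items":{"type":"array","items":{"type":"number","minimum":-1,"maximum":1}}},"spin":{"type":"array","items":{"type":"number","minimum":-1,"maximum":1}},"hand":{"type":"number"}},"required":["linear","spin"]}

```bash
mkdir -p pics
python3 - <<'E'
from plant import monitor, optics
import cv2,json
o=monitor.get_obs();print({k:o[k] for k in('time','tool_pos','tcp_rot','grip_width','contact_force')})
for n in('side','top'):
    c=optics.capture(n);cv2.imwrite(f'pics/{n}0.png',c['frame']);print(n,c['K'].tolist(),c['world_to_cam'].round(3).tolist())
E
```

```text
{'time': 0.0, 'tool_pos': array([229.88143105, 471.52207456, 226.0510436 ]), 'tcp_rot': array([-3.14005863e+00, -2.43843629e-04,  2.68779854e+00]), 'grip_width': 91.39191140629569, 'contact_force': array([-0.41765512,  0.36455897, -0.15381483])}
side [[487.6280160818923, 0.0, 322.76127708434115], [0.0, 487.6280160818923, 241.32919008141528], [0.0, 0.0, 1.0]] [[0.237, 0.971, 0.017, -127.961], [0.637, -0.142, -0.758, -274.265], [-0.734, 0.191, -0.652, 1339.809], [0.0, 0.0, 0.0, 1.0]]
top [[615.506566385853, 0.0, 326.5921329894158], [0.0, 615.506566385853, 237.93676540389853], [0.0, 0.0, 1.0]] [[-0.001, -1.0, -0.001, -3.678], [-0.995, 0.001, -0.097, 534.246], [0.097, 0.001, -0.995, 991.717], [0.0, 0.0, 0.0, 1.0]]
```

View pics/top0.png

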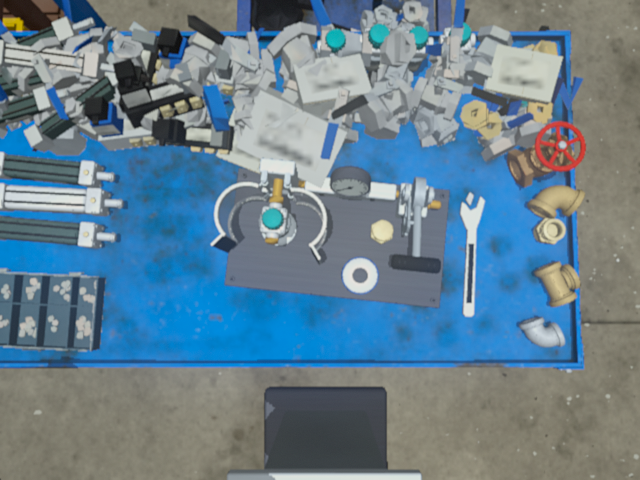

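View pics/side0.png

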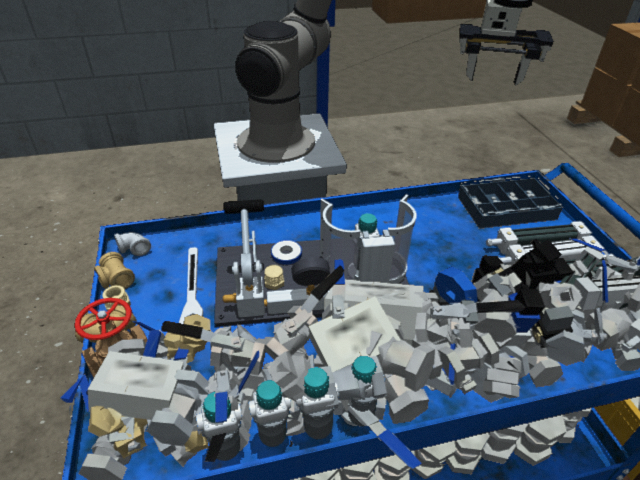

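The top view shows the plate's corners near (228,285), (440,306) and (449,191), the knob at (272,217) and the bar from (391,263) to (440,265). The left flange is at about (222,243) and the right at about (319,253), both half open. I'll zoom in to refine these.

Run:
```python
import cv2
a=cv2.imread('pics/top0.png')[155:315,200:460]
cv2.imwrite('pics/z.png',cv2.resize(a,(780,480),interpolation=cv2.INTER_CUBIC))
```

```text
(no output)
```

View pics/z.png

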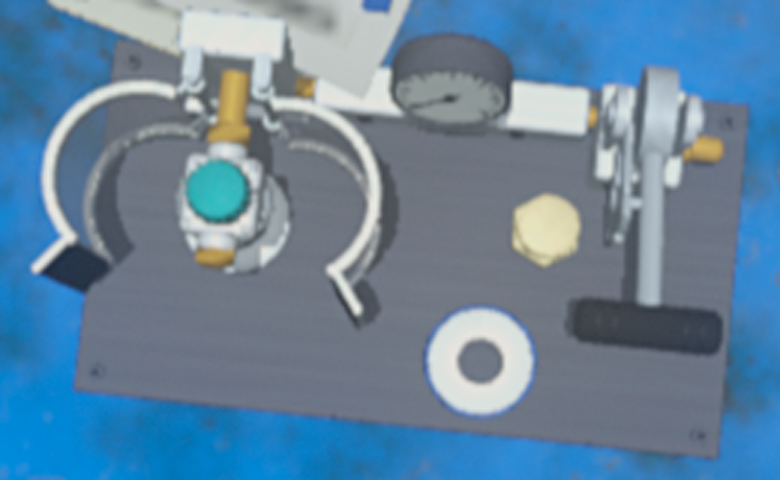

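The zoomed crop (3x, offset 200,155) has the plate corners at (76,390), (717,457) and (748,105), the knob at (217,190) and the bar's middle at (646,325). The left lip is at about (54,255) and the right lip at about (346,291). Next I'll fit the rig pose.

```bash
cat > h.py <<'E'
import numpy as np, cv2
from scipy.optimize import least_squares
K=np.array([[615.506566,0,326.592],[0,615.506566,237.9368],[0,0,1]])
def proj(c,P):
    q=c['world_to_cam'][:3]@np.append(P,1);q=c['K']@q;return q[:2]/q[2]
def back(c,u,z):
    W=c['world_to_cam'];R=W[:3,:3];o=-R.T@W[:3,3];d=R.T@np.linalg.inv(c['K'])@[u[0],u[1],1]
    return o+d*(z-o[2])/d[2]
def rig2w(p,r):
    c,s=np.cos(p[2]),np.sin(p[2]);return np.array([p[0]+c*r[0]-s*r[1],p[1]+s*r[0]+c*r[1],r[2]])
def lip(side,q):
    s=1 if side=='L' else -1
    h=np.array([57,17*s]);v=np.array([-53,2.5*s])-h
    a=-s*q
    c,si=np.cos(a),np.sin(a);w=h+[c*v[0]-si*v[1],si*v[0]+c*v[1]]
    return np.array([w[0],w[1]+100,152])
E
python3 - <<'E'
from h import *
from plant import optics
c=optics.capture('top')
z=lambda a,b:np.array([200+a/3,155+b/3])
obs=[(z(76,390),(-100,180,12)),(z(717,457),(-100,-180,12)),(z(748,105),(100,-180,12)),(z(217,190),(5,100,144)),(z(646,325),(-40.5,-115,152))]
f=lambda p:np.concatenate([proj(c,rig2w(p,r))-u for u,r in obs])
s=least_squares(f,[450,0,0]);p=s.x;print(p,s.fun.round(1))
for S,u in(('L',z(54,255)),('R',z(346,291))):
    q=least_squares(lambda q:proj(c,rig2w(p,lip(S,q[0])))-u,[.5]);print(S,q.x,q.fun,rig2w(p,lip(S,q.x[0])),'shut',rig2w(p,lip(S,0)))
for n,r in dict(bar=(-40.5,-115,152),bar3=(-43.9,-115,67),guard=(5,100,0),dialtop=(72,-10,130)).items():print(n,rig2w(p,r))
for n,u,zz in(('tape',z(480,360),26),('plug',z(546,229),43)):print(n,back(c,u,zz))
np.save('p.npy',p)
E
```

```text
[ 5.37107928e+02 -2.29898813e+01 -1.04550214e-01] [-1.3  0.4  0.7  0.6  0.5 -0.6 -0.6 -0.5  0.6  0.2]
L [0.67165381] [-0.94772036  1.25085643] [517.35485559 154.13919189 152.        ] shut [495.09421403  84.48149998 152.        ]
R [0.62753582] [0.4817479  1.16549018] [499.9197535   11.22862863 152.        ] shut [494.57241478  79.50880196 152.        ]
bar [ 484.82769181 -133.13536178  152.        ]
bar3 [ 481.44625716 -132.78053829   67.        ]
guard [552.51661138  75.9422797    0.        ]
dialtop [607.67118133 -40.44918654 130.        ]
tape [472.97376697 -59.08982741  26.        ]
plug [543.27191743 -94.4178199   43.        ]
```

>>> servo_tool(
  linear=[
    [0, 0, 0],
    [0, 0, 0],
    [-0.15, -0.2, 0],
    [-0.15, -0.2, 0],
    [-0.15, -0.2, 0],
    [-0.15, -0.2, 0],
    [-0.15, -0.2, 0],
    [0, 0, 0],
  ],
  spin=[-0.111, -0.111, 0, 0, 0, 0, 0, 0],
  hand=1,
)

```text
time: 1.15
tool_pos: [359.6, 254.9, 226.6]
tcp_rot: [-3.141, 0.0, 3.032]
contact_force: [-1.3, 0.4, -0.1]
grip_width: 91.8
finger_force: 0.0
```

```bash
cat > w.py <<'E'
from h import *
from plant import monitor
p=np.load('p.npy');o=monitor.get_obs();t=o['tool_pos'];c,s=np.cos(p[2]),np.sin(p[2]);d=t[:2]-p[:2]
print('t',o['time'],'rig',np.round([c*d[0]+s*d[1],-s*d[0]+c*d[1],t[2]],1),'rot',o['tcp_rot'].round(3),'want yaw',np.pi+p[2],'F',o['contact_force'].round(1),o['grip_width'])
E
python3 w.py
```

```text
t 1.15 rig [-205.5  257.9  226.6] rot [-3.141  0.     3.032] want yaw 3.037042439526754 F [-1.3  0.4 -0.1] 91.84602232357169
```

>>> servo_tool(
  linear=[
    [-0.154, -0.202, 0],
    [-0.154, -0.202, 0],
    [-0.154, -0.202, 0],
    [-0.154, -0.202, 0],
    [-0.154, -0.202, 0],
    [0, 0, 0.1],
    [0, 0, 0.1],
    [0, 0, 0],
  ],
  spin=[0, 0, 0, 0, 0, 0, 0, 0],
)

```text
time: 2.15
tool_pos: [489.3, 41.2, 185.4]
tcp_rot: [3.141, -0.004, 3.037]
contact_force: [-0.2, 0.1, 0.6]
grip_width: 91.9
finger_force: 0.0
```

```bash
python3 w.py
python3 - <<'E'
import cv2
from plant import optics
a=optics.capture('top')['frame'][135:335,180:460]
b=optics.capture('side')['frame'][150:350,200:480]
cv2.imwrite('pics/c.png',cv2.resize(cv2.hconcat([a,b]),None,fx=1.42,fy=1.42))
E
```

```text
t 2.15 rig [-54.3  58.8 185.4] rot [ 3.141 -0.004  3.037] want yaw 3.037042439526754 F [-0.2  0.1  0.6] 91.90819973163238
```

View pics/c.png

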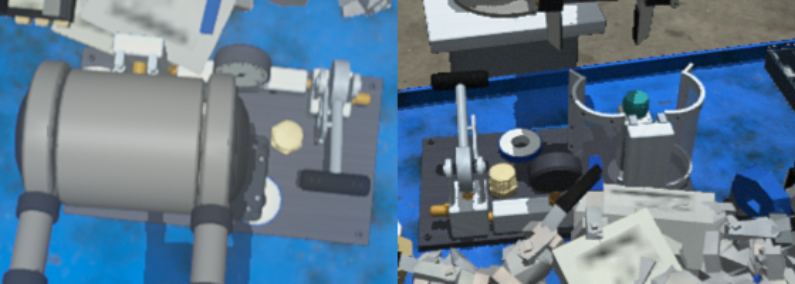

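The top camera is blocked by the arm. In the side view the right finger (about x 555) is left of the right lip (about x 575), so it is outside that lip. I'm going down there and pushing the right half partly shut.

>>> servo_tool(
  linear=[
    [-0.015, -0.02, 0],
    [0, 0, 0.125],
    [0, 0, 0.125],
    [0, 0, 0.125],
    [0, 0, 0],
    [0, 0.05, 0],
    [0, 0.05, 0],
    [0, 0, 0],
  ],
  spin=[0, 0, 0, 0, 0, 0, 0, 0],
)

```text
time: 3.25
tool_pos: [495.5, 56.8, 112.5]
tcp_rot: [3.141, 0.002, 3.038]
contact_force: [-0.3, -0.1, -0.3]
grip_width: 91.8
finger_force: 0.0
```

```bash
python3 w.py
```

```text
t 3.25 rig [-49.7  75.  112.5] rot [3.141e+00 2.000e-03 3.038e+00] want yaw 3.037042439526754 F [-0.3 -0.1 -0.3] 91.75289535902054
```

>>> servo_tool(
  linear=[
    [0, 0.03, 0],
    [0, 0.03, 0],
    [0, 0.03, 0],
    [0, 0, 0],
    [0, 0, 0],
    [0, 0, 0],
    [0, 0, 0],
    [0, 0, 0],
  ],
  spin=[0, 0, 0, 0, 0, 0, 0, 0],
)

```text
time: 4.25
tool_pos: [496.9, 73.7, 111.8]
tcp_rot: [3.141, 0.0, 3.036]
contact_force: [0.7, -0.1, 0.5]
grip_width: 91.6
finger_force: 0.0
```

```bash
python3 w.py
python3 - <<'E'
import cv2
from plant import optics
b=optics.capture('side')['frame'][150:300,260:460]
cv2.imwrite('pics/d.png',cv2.resize(b,None,fx=3.5,fy=3.5,interpolation=cv2.INTER_CUBIC))
E
```

```text
t 4.25 rig [-50.1  91.9 111.8] rot [3.141 0.    3.036] want yaw 3.037042439526754 F [ 0.7 -0.1  0.5] 91.60041525211108
```

View pics/d.png

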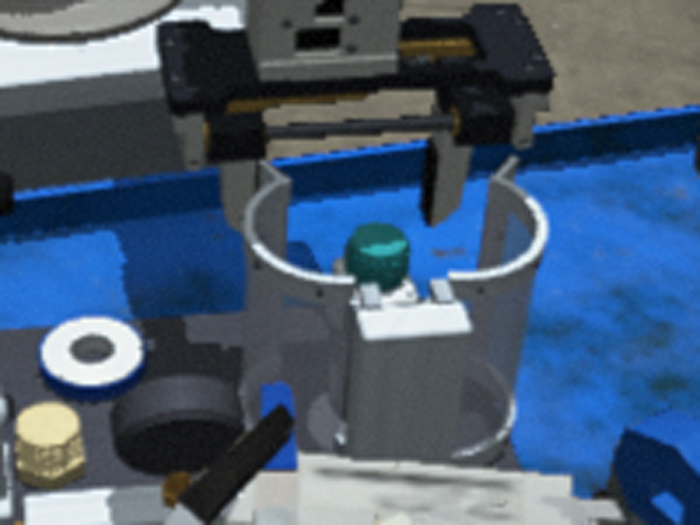

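The right finger is outside the right flange (crop (262,165)) and the left finger is between the lips. I'll push a bit more, rise, then go round to the left with the fingers shut.

>>> servo_tool(
  linear=[
    [0, 0.04, 0],
    [0, 0, 0],
    [0, 0, -0.18],
    [0, 0, -0.18],
    [0, 0.2, 0],
    [0, 0.22, 0],
    [0, 0.22, 0],
    [0, 0, 0],
  ],
  spin=[0, 0, 0, 0, 0, 0, 0, 0],
)

```text
time: 5.3
tool_pos: [511.0, 211.7, 183.6]
tcp_rot: [3.141, 0.0, 3.04]
contact_force: [0.4, -0.4, 0.1]
grip_width: 91.7
finger_force: 0.0
```

>>> servo_tool(
  linear=[
    [0, 0, 0],
    [0, 0, 0],
    [0, 0, 0],
    [0, 0, 0],
    [0, 0, 0],
    [0, 0, 0],
    [0, 0, 0],
    [0, 0, 0],
  ],
  spin=[0, 0, 0, 0, 0, 0, 0, 0],
  hand=-1,
)

```text
time: 6.3
tool_pos: [511.1, 209.0, 183.7]
tcp_rot: [3.142, 0.0, 3.037]
contact_force: [0.3, 0.5, 0.3]
grip_width: 16.1
finger_force: 0.0
```

```bash
python3 w.py
```

```text
t 6.3 rig [-50.1 228.  183.7] rot [3.142 0.    3.037] want yaw 3.037042439526754 F [0.3 0.5 0.3] 16.11094724638005
```

>>> servo_tool(
  linear=[
    [0, 0, 0.12],
    [0, 0, 0.12],
    [0, 0, 0.12],
    [0, 0, 0],
    [0, -0.08, 0],
    [0, -0.08, 0],
    [0, -0.06, 0],
    [0, -0.06, 0],
  ],
  spin=[0, 0, 0, 0, 0, 0, 0, 0],
)

```text
time: 7.3
tool_pos: [505.2, 152.3, 112.2]
tcp_rot: [3.141, 0.001, 3.036]
contact_force: [-2.5, 2.0, -0.1]
grip_width: 0.6
finger_force: 1.0
```

>>> servo_tool(
  linear=[
    [0, -0.05, 0],
    [0, -0.05, 0],
    [0, -0.05, 0],
    [0, -0.03, 0],
    [0, -0.02, 0],
    [0, -0.01, 0],
    [0, 0, 0],
    [0, 0, 0],
  ],
  spin=[0, 0, 0, 0, 0, 0, 0, 0],
)

```text
time: 8.3
tool_pos: [499.9, 110.9, 111.7]
tcp_rot: [-3.141, -0.002, 3.037]
contact_force: [-5.2, 0.5, 4.6]
grip_width: 0.7
finger_force: 2.5
```

```bash
python3 w.py
python3 - <<'E'
import cv2
from plant import optics
b=optics.capture('side')['frame'][150:300,260:460]
cv2.imwrite('pics/e.png',cv2.resize(b,None,fx=3.5,fy=3.5,interpolation=cv2.INTER_CUBIC))
E
```

```text
t 8.3 rig [-51.  129.3 111.7] rot [-3.141e+00 -2.000e-03  3.037e+00] want yaw 3.037042439526754 F [-5.2  0.5  4.6] 0.6641618742642941
```

View pics/e.png

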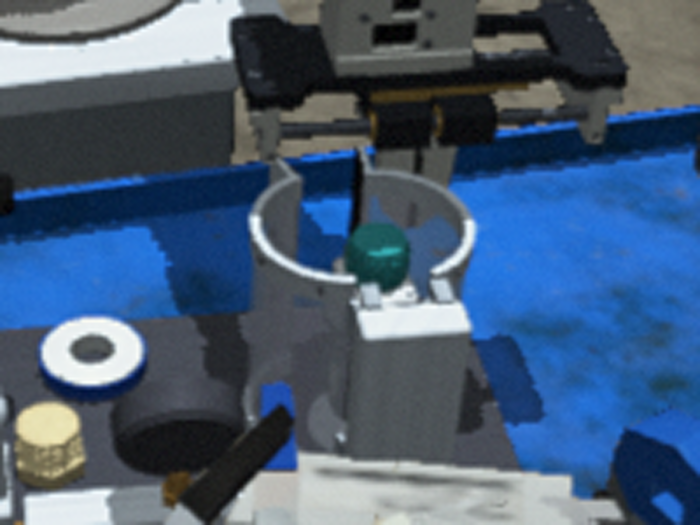

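The left half is nearly shut with its lip at crop (362,155), and the right lip is at (285,165). Both now fit inside the opening, so I'll back off, rise, straddle both and squeeze.

>>> servo_tool(
  linear=[
    [0.01, 0.03, 0],
    [0, 0, -0.18],
    [0, 0, -0.18],
    [0, -0.12, 0],
    [0, -0.12, 0],
    [0.0, 0, 0],
    [0, 0, 0],
    [0, 0, 0],
  ],
  spin=[0, 0, 0, 0, 0, 0, 0, 0],
)

```text
time: 9.35
tool_pos: [494.6, 70.6, 183.6]
tcp_rot: [3.141, 0.0, 3.037]
contact_force: [0.3, 0.4, 0.0]
grip_width: 0.2
finger_force: 0.0
```

>>> servo_tool(
  linear=[
    [0, 0, 0],
    [0, 0, 0],
    [0, 0, 0],
    [0, 0, 0],
    [0, 0, 0],
    [0, 0, 0],
    [0, 0, 0],
    [0, 0, 0],
  ],
  spin=[0, 0, 0, 0, 0, 0, 0, 0],
  hand=1,
)

```text
time: 10.35
tool_pos: [494.5, 69.9, 183.7]
tcp_rot: [3.142, 0.0, 3.036]
contact_force: [-0.4, 0.1, 0.1]
grip_width: 75.5
finger_force: 0.0
```

```bash
python3 w.py
python3 - <<'E'
import cv2
from plant import optics
b=optics.capture('side')['frame'][150:300,260:460]
cv2.imwrite('pics/f.png',cv2.resize(b,None,fx=3.5,fy=3.5,interpolation=cv2.INTER_CUBIC))
E
```

```text
t 10.35 rig [-52.1  88.  183.7] rot [3.142 0.    3.036] want yaw 3.037042439526754 F [-0.4  0.1  0.1] 75.5051516888072
```

View pics/f.png

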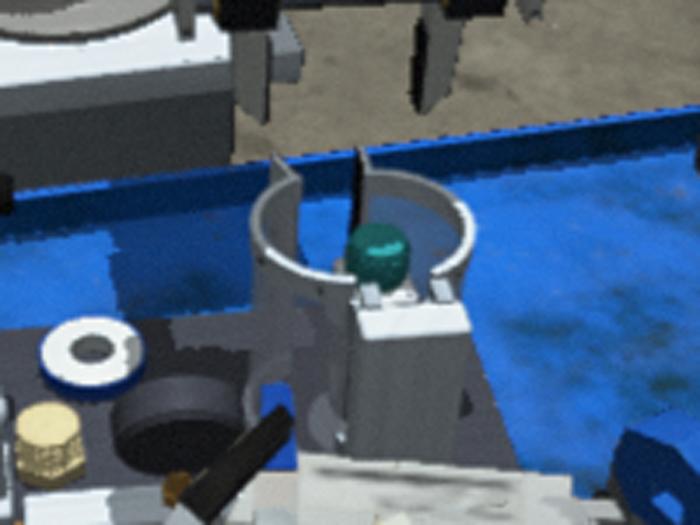

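The left lip tip (365,150) and right lip tip (278,158) lie well inside the open fingers (about 250 to 420).

>>> servo_tool(
  linear=[
    [0, 0, 0],
    [0, 0, 0.12],
    [0, 0, 0.12],
    [0, 0, 0.12],
    [0, 0.03, 0],
    [0, 0.03, 0],
    [0, 0, 0],
    [0, 0, 0],
  ],
  spin=[0, 0, 0, 0, 0, 0, 0, 0],
)

```text
time: 11.4
tool_pos: [496.1, 82.0, 112.5]
tcp_rot: [3.141, 0.002, 3.037]
contact_force: [-0.9, -0.3, -0.5]
grip_width: 91.8
finger_force: 0.0
```

>>> servo_tool(
  linear=[
    [0, 0, 0],
    [0, 0, 0],
    [0, 0, 0],
    [0, 0, 0],
    [0, 0, 0],
    [0, 0, 0],
    [0, 0, 0],
    [0, 0, 0],
  ],
  spin=[0, 0, 0, 0, 0, 0, 0, 0],
  hand=-1,
)

```text
time: 12.4
tool_pos: [495.9, 81.9, 111.7]
tcp_rot: [3.141, 0.0, 3.037]
contact_force: [-0.0, -1.5, -0.0]
grip_width: 16.1
finger_force: 0.6
```

>>> servo_tool(
  linear=[
    [0, 0, 0],
    [0, 0, 0],
    [0, 0, 0],
    [0, 0, 0],
    [0, 0, 0],
    [0, 0, 0],
    [0, 0, 0],
    [0, 0, 0],
  ],
  spin=[0, 0, 0, 0, 0, 0, 0, 0],
)

```text
time: 13.4
tool_pos: [496.1, 82.1, 111.8]
tcp_rot: [3.141, 0.001, 3.036]
contact_force: [4.8, 2.3, -3.3]
grip_width: 9.4
finger_force: 30.0
```

```bash
python3 w.py
python3 - <<'E'
import cv2
from plant import optics
b=optics.capture('side')['frame'][150:300,260:460]
cv2.imwrite('pics/g.png',cv2.resize(b,None,fx=3.5,fy=3.5,interpolation=cv2.INTER_CUBIC))
E
```

```text
t 13.4 rig [-51.8 100.2 111.8] rot [3.141e+00 1.000e-03 3.036e+00] want yaw 3.037042439526754 F [ 4.8  2.3 -3.3] 9.363727177561593
```

View pics/g.png

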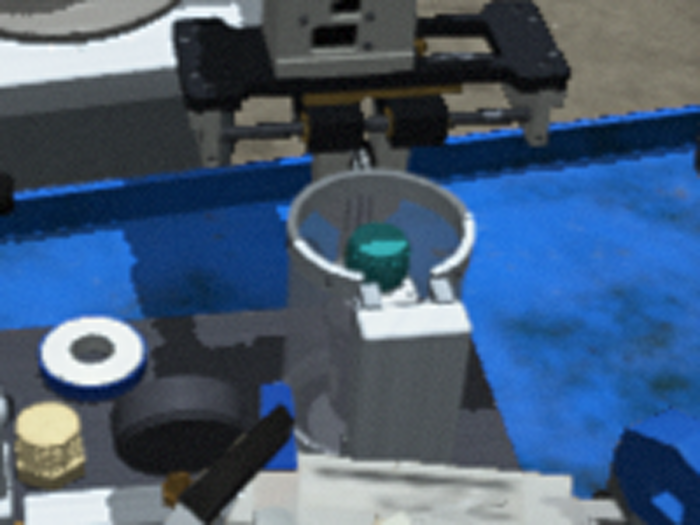

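The two halves meet (opening 9.4 mm at 30 N, no gap seen at crop (360,180)). I'll release, rise, and move over to the lever bar.

>>> servo_tool(
  linear=[
    [0, 0, 0],
    [0, 0, 0],
    [0, 0, 0],
    [0, 0, 0],
    [0, 0, -0.15],
    [0, 0, -0.2],
    [0, 0, -0.2],
    [0, 0, 0],
  ],
  spin=[0, 0, 0, 0, 0, 0, 0, 0],
  hand=-0.5,
)

```text
time: 14.45
tool_pos: [497.2, 81.9, 224.8]
tcp_rot: [3.141, 0.006, 3.037]
contact_force: [-0.1, -0.4, -0.7]
grip_width: 23.4
finger_force: 0.0
```

>>> servo_tool(
  linear=[
    [-0.03, -0.215, 0],
    [0, -0.215, 0],
    [0, -0.215, 0],
    [0, -0.215, 0],
    [0, -0.215, 0],
    [0, 0, 0],
    [0, 0, 0],
    [0, 0, 0],
  ],
  spin=[0, 0, 0, 0, 0, 0, 0, 0],
  hand=-1,
)

```text
time: 15.45
tool_pos: [479.0, -131.5, 221.4]
tcp_rot: [3.141, -0.001, 3.038]
contact_force: [1.0, 0.3, 0.3]
grip_width: 0.3
finger_force: 0.0
```

```bash
python3 w.py
python3 - <<'E'
import cv2
from plant import optics
a=optics.capture('top')['frame'][135:335,180:460]
b=optics.capture('side')['frame'][150:350,200:480]
cv2.imwrite('pics/i.png',cv2.resize(cv2.hconcat([a,b]),None,fx=1.42,fy=1.42,interpolation=cv2.INTER_CUBIC))
E
```

```text
t 15.45 rig [ -46.4 -113.9  221.4] rot [ 3.141e+00 -1.000e-03  3.038e+00] want yaw 3.037042439526754 F [1.  0.3 0.3] 0.34544877776413485
```

View pics/i.png

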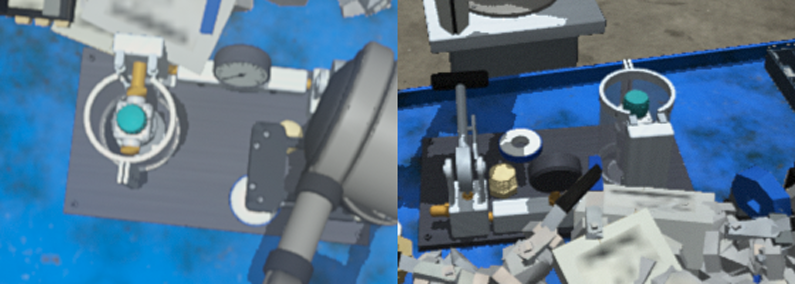

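The guard is shut with the flanges together at crop (123,172), and the fingers are above the bar. I'll check the flange gap from a pixel profile without viewing another picture.

Run:
```python
from h import *
from plant import optics
c=optics.capture('top');p=np.load('p.npy');g=cv2.cvtColor(c['frame'],cv2.COLOR_BGR2GRAY).astype(np.float32)
ys=np.arange(86,116,1.5)
for x in(-48,-53,-58):
    q=np.array([proj(c,rig2w(p,(x,y,152))) for y in ys],np.float32)
    print(x,[int(v) for v in cv2.remap(g,q[None,:,0],q[None,:,1],cv2.INTER_LINEAR)[0]])
print(ys)
```

```text
-48 [107, 100, 100, 99, 97, 103, 143, 201, 221, 175, 148, 197, 222, 179, 128, 114, 117, 119, 118, 118]
-53 [101, 100, 98, 94, 95, 100, 150, 214, 221, 154, 146, 216, 224, 178, 125, 116, 119, 119, 119, 118]
-58 [89, 87, 93, 91, 94, 101, 140, 199, 220, 183, 146, 191, 222, 190, 134, 115, 118, 119, 119, 118]
[ 86.   87.5  89.   90.5  92.   93.5  95.   96.5  98.   99.5 101.  102.5
 104.  105.5 107.  108.5 110.  111.5 113.  114.5]
```

>>> servo_tool(
  linear=[
    [-0.005, 0, 0.1],
    [0, 0, 0.1],
    [0, 0, 0.05],
    [0, 0, 0],
    [0, 0, 0.02],
    [0, 0, 0.02],
    [0, 0, 0.01],
    [0, 0, 0],
  ],
  spin=[0, 0, 0, 0, 0, 0, 0, 0],
)

```text
time: 16.6
tool_pos: [480.1, -132.7, 162.3]
tcp_rot: [-3.141, 0.0, 3.036]
contact_force: [-1.5, 0.7, 5.3]
grip_width: 0.4
finger_force: 2.7
```

Outer width is about 11 mm with no open gap, so the guard is shut. Contact with the bar came at z = 162, as predicted, so I'll press down.

>>> servo_tool(
  linear=[
    [0, 0, 0.03],
    [0, 0, 0.04],
    [0, 0, 0.04],
    [0, 0, 0.04],
    [0, 0, 0.04],
    [0, 0, 0.04],
    [0, 0, 0.04],
    [0, 0, 0],
  ],
  spin=[0, 0, 0, 0, 0, 0, 0, 0],
)

```text
time: 17.6
tool_pos: [479.6, -132.6, 107.5]
tcp_rot: [3.141, -0.001, 3.037]
contact_force: [-4.4, -1.3, 4.2]
grip_width: 0.2
finger_force: 2.3
```

```bash
python3 w.py
```

```text
t 17.6 rig [ -45.8 -115.   107.5] rot [ 3.141e+00 -1.000e-03  3.037e+00] want yaw 3.037042439526754 F [-4.4 -1.3  4.2] 0.21446705163776994
```

Down another 30 mm to z = 77, slowing at the end.

>>> servo_tool(
  linear=[
    [0, 0, 0.03],
    [0, 0, 0.03],
    [0, 0, 0.03],
    [0, 0, 0.02],
    [0, 0, 0.02],
    [0, 0, 0.02],
    [0, 0, 0],
    [0, 0, 0],
  ],
  spin=[0, 0, 0, 0, 0, 0, 0, 0],
)

```text
time: 18.6
tool_pos: [482.5, -133.2, 79.1]
tcp_rot: [-3.141, 0.006, 3.036]
contact_force: [2.3, 0.3, 7.0]
grip_width: 0.2
finger_force: 3.3
```

```bash
python3 w.py;  python3 - <<'E'
import cv2
from plant import optics
a=optics.capture('top')['frame'][135:335,180:460]
b=optics.capture('side')['frame'][150:350,200:480]
cv2.imwrite('pics/j.png',cv2.resize(cv2.hconcat([a,b]),None,fx=1.42,fy=1.42,interpolation=cv2.INTER_CUBIC))
E
```

```text
t 18.6 rig [ -42.8 -115.3   79.1] rot [-3.141  0.006  3.036] want yaw 3.037042439526754 F [2.3 0.3 7. ] 0.1761005982942756
```

View pics/j.png

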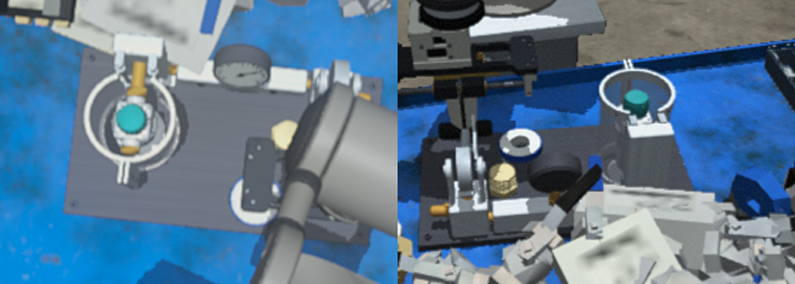

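The lever is pressed to about 0.71 rad, with the bar down at crop (465,130), and the guard is still shut. I'll hold it there.

>>> servo_tool(
  linear=[
    [0, 0, 0.005],
    [0, 0, 0],
    [0, 0, 0],
    [0, 0, 0],
    [0, 0, 0],
    [0, 0, 0],
    [0, 0, 0],
    [0, 0, 0],
  ],
  spin=[0, 0, 0, 0, 0, 0, 0, 0],
)

```text
time: 19.7
tool_pos: [482.7, -133.2, 78.3]
tcp_rot: [-3.141, 0.006, 3.036]
contact_force: [2.7, 2.0, 7.2]
grip_width: 0.7
finger_force: 3.8
```

>>> servo_tool(
  linear=[
    [0, 0, 0],
    [0, 0, 0],
    [0, 0, 0],
    [0, 0, 0],
    [0, 0, 0],
    [0, 0, 0],
    [0, 0, 0],
    [0, 0, 0],
  ],
  spin=[0, 0, 0, 0, 0, 0, 0, 0],
)

```text
time: 20.7
tool_pos: [482.7, -133.2, 78.3]
tcp_rot: [-3.141, 0.006, 3.036]
contact_force: [2.4, 1.2, 8.2]
grip_width: 0.6
finger_force: 3.8
```

>>> servo_tool(
  linear=[
    [0, 0, 0],
    [0, 0, 0],
    [0, 0, 0],
    [0, 0, 0],
    [0, 0, 0],
    [0, 0, 0],
    [0, 0, 0],
    [0, 0, 0],
  ],
  spin=[0, 0, 0, 0, 0, 0, 0, 0],
)

```text
time: 21.7
tool_pos: [482.7, -133.2, 78.3]
tcp_rot: [-3.141, 0.006, 3.036]
contact_force: [2.3, 2.0, 6.6]
grip_width: 0.4
finger_force: 3.8
```

>>> servo_tool(
  linear=[
    [0, 0, 0],
    [0, 0, 0],
    [0, 0, 0],
    [0, 0, 0],
    [0, 0, 0],
    [0, 0, 0],
    [0, 0, 0],
    [0, 0, 0],
  ],
  spin=[0, 0, 0, 0, 0, 0, 0, 0],
)

```text
time: 22.7
tool_pos: [482.7, -133.2, 78.3]
tcp_rot: [-3.141, 0.006, 3.036]
contact_force: [2.5, 2.6, 7.7]
grip_width: 0.3
finger_force: 3.8
```

>>> servo_tool(
  linear=[
    [0, 0, 0],
    [0, 0, 0],
    [0, 0, 0],
    [0, 0, 0],
    [0, 0, 0],
    [0, 0, 0],
    [0, 0, 0],
    [0, 0, 0],
  ],
  spin=[0, 0, 0, 0, 0, 0, 0, 0],
)

```text
time: 23.7
tool_pos: [482.7, -133.2, 78.3]
tcp_rot: [-3.141, 0.006, 3.036]
contact_force: [2.3, 1.5, 7.4]
grip_width: 0.2
finger_force: 3.8
```

```bash
python3 -c "
from plant import workorder
print(workorder.close_job())"
```

```text
the job is handed in; nothing more can be done
None
```

I shut the guard edge to edge and pressed the lever to the third notch (about 0.72 rad by fingertip height). It was held there for about five seconds at 7 N and was still held down when I handed the job in; no verdict was returned.

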